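Book in a carved corbel: seat it in the jig and scan its label

ROBOT

A 6-joint arm with a two-finger parallel gripper is mounted at the origin on the work surface. World frame = base frame: x ahead of the robot, y to its left, z up, the work surface at z = 0. Lengths are in m, angles in rad, forces in N, time in s.
With the tool pointing down it reaches from about 0.25 to 0.775 m from the base axis. Payload 4 kg.
Tool frame: the origin (TCP) lies at the centre of the arm's flange, where the gripper is bolted on; the fingertips stand 199 mm ahead of it and the grasp point (between the pads) lies 180 mm ahead of it (robot.tcp_to_tips is the z of the fingertips in the tool frame, in m); z points along the fingers, y is the line along which they close (so a half turn about z gives the same grasp; the last joint's range is limited). The gripper opens to 94 mm and grips with 3 to 60 N. Pads are 16 mm wide; open, the fingers measure 119 mm over their backs; the gripper's body (75 mm by 177 mm) begins 78 mm behind the grasp point.
Start: joints at [-0.103, 0.087, 1.371, -0, 1.684, -0.103], TCP at [0.55, -0, 0.405] pointing down, gripper open.
Joint ranges: [-3.1, 3.1], [-0.76, 2.03], [0.27, 2.55], [-1.08, 4.22], [0.17, 2.65], [-2.57, 2.57]. Speed limits (rad/s): [2.79, 2.79, 3.14, 3.14, 3.14, 3.14].

INTERFACE

Orientations are given as [roll, pitch, yaw] about the fixed x, y, z axes, in that order (R = Rz(yaw) Ry(pitch) Rx(roll)).
In Python, from bench import robot gives the robot as it stands.
- The arm moves only by the tool play_rows, never from a script. Its arguments are lists of equal length, an entry for each row: "translation": the shift along the tool's x, y, z scaled (see below), a list of three; "twist": the turn, a rotation vector about the tool's x, y, z scaled (see below), a list of three; "gripper": the opening, from -1 (shut) to 1 (fully open). A call has 1 to 8 rows; each row shifts and turns the commanded pose from where the row before left it, along the tool's axes as they then stand; what a row does not reach is not made up. The controller multiplies each number of a shift by 0.04 m and each number of a turn by 0.1 rad. A row lasts 1/10 s, in which the tool goes at most 50 mm and 8.59 degrees, less where a joint would pass 70% of its speed; a pose out of reach is approached as far as the arm can. A call with a number of a shift or a turn outside -1 to 1 is refused whole. A call with a gripper value outside its range is refused whole. The fingers move at their own pace and stop on an object; the grip force is fixed at half the most. Time passes only in rows, so rows that do not move let the fingers close. It gives the time, the measured TCP pose, the force, the opening and the grip force at its end, in the units of the state.
- robot.get_obs(): the state, without advancing time (a new reading comes with each control period).
- robot.snapshot(name): name is "scene" or "side" or "wrist"; returns the picture (384x512x3 uint8, red, green, blue); there is no depth.
- robot.camera_model(name): a dict with "camera_matrix" (3x3 intrinsics, pixels), "rvec" (rotation vector, rad) and "tvec" (3), from world to camera coordinates, as OpenCV has them. Camera axes: x right, y down, z forward; pixel columns grow to the right and rows downward; lengths in m; the calibration is good to about 2 mm. A picture is of the moment at which its call begins: read the wrist's pose just before it. camera_model takes no time and is no camera call; for the wrist camera it gives the pose at the moment of the call.
- robot.close_job(): hands the job in; it is judged then, once.
Trained networks look in the newest picture that a camera, given by its name, has taken for a name from the list of things; names that differ only in an ending like _2 or _b are one class to them, and where a whole thing is asked for, a point or a joint stands for the part that bears it (a point fixed in the world has none). Each returns a list of dicts, best first, with "score" (0 to 1); they miss things now and then, are a little off and sometimes report something else, mostly with a low value. They report only what shows in the picture. A call takes as long as a camera call. They do not tell look-alikes from the thing itself.
- robot.recognise(name, camera): "centre" ([x, y, z] in m, in world coordinates, good to about 4 mm: the middle of the surface that is visible of it).
- robot.spot_point(name, camera): "centre" ([x, y, z] in m, in world coordinates, good to about 4 mm: a listed point, or the origin of a listed thing).
The state is a dict: "time": time; "joint_positions": joint angles; "qvel": joint speeds; "joint_torque": joint torques, N m; "tool_pos": TCP position; "ee_rot": TCP orientation; "wrist_force": force on the tool from outside, world axes, zero at the start; "wrist_torque": the same for the moment, N m; "width": finger opening in m; "finger_force": force on a finger pad.
Only numpy, scipy, OpenCV 4.12 (cv2) and the standard library are available. Lean on these libraries where they do the work, as an engineer would, in place of code of your own. Each camera call takes 0.05 s, during which the arm holds its last target. There are 200 camera calls.

TASK

Set the carved wooden corbel down gently, flat and square, in the pocket between the four corner blocks of the jig, with its sloping label face towards the jig's front (the robot's side), and let go of it. Then take the hand scanner from its dock and hold it still for about two seconds with its reading window roughly 80 mm from the middle of the label, pointing straight at the label (square to the slope). Finally stand the scanner gently back upright in the middle of its dock, without disturbing the corbel or the other tools on the bench.

Things in the scene. Friction and masses are not known exactly. Their poses are not given: they have to be found in the camera images.
- corbel: Carved dark wood bracket block, 120 (its x) x 60 (y, upright sides) x 75 mm, origin at the centre of its underside, z up. Side profile: front end (-x) 25 mm high; a 32 degree slope rises from (x -60, z 25) to (x +20, z 75); then a flat top with three carved reeds to the back (x +60). 0.28 kg, centre of mass near x +8, z 30. Good grasp: across its width at x +12, z 50.
- label: White paper label with black bars, 44 x 50 mm, stuck on the middle of the corbel's slope. Origin at its centre, at (-20, 0, 50) mm in the corbel's frame; z is the slope's outward normal (32 degrees from vertical, leaning to the corbel's -x), y is the corbel's y.
- fixture: The jig: plywood board 190 x 120 x 15 mm fixed to the bench, with four wooden L-shaped corner blocks up to z 35 mm that leave a pocket 128 mm (x) by 67 mm (y), open in the middle of its sides (68 mm of each long side, 36 mm of each end). Origin at the centre of the underside; x along the long side, away from the robot; the front is -x.
- pocket (a point): Centre of the pocket's floor, 15 mm above the bench; axes as the jig. The seated corbel's underside centre lies here, its axes along the jig's.
- scanner: Hand scanner, 148 mm tall, upright on its reading head. Origin at the centre of the head's flat underside, the reading window; z runs up the handle; it reads along -z. Round black head 64 mm across up to z 28, tapering to z 52; above it a grey handle 30 mm (x) by 34 mm (y) with flat sides, up to z 148. 0.26 kg. Good grasp: across the handle at z 108.
- dock: The scanner's dock: a flat grey plastic square plate 110 x 110 x 14 mm fixed to the bench, its flat top at z 14 mm, with a flush black round rubber pad in the middle where the scanner stands. Origin at the centre of the underside.
- mallet: Bystander: wooden mallet lying down, head 65 x 120 x 75 mm, handle 160 mm to -x. Origin under the head's centre.
- chisel: Bystander: chisel lying flat, 270 mm long, along its x, 27 mm high. Origin under the ferrule at mid length.
- stone: Bystander: grey sharpening stone 70 x 150 x 25 mm, long side along its y. Origin at the centre of its underside.
Not all that is in view belongs to the job. Of the things that look like the fixture, take the one that is nearest to the robot's base at the start.

How it is judged:
By the outcome, as a careful person would: the job done as asked, in the order asked, and still so for the second after the job is handed in, with the robot touching nothing.
It also fails if it takes over 67 s, if anything falls off the work surface, if the arm or the gripper's body presses on something with over 40 N, if the wrist force passes 120 N, or if a joint passes its speed limit or range.

## Working session

There is one attempt and no reset: what is moved stays moved. The work goes in short steps, Python scripts to look and compute and a tool call to move; the robot and the scene stay as the last step left them, time stands still between calls to the robot, and variables do not carry over. Pictures are saved under pics/ and viewed, at most 10 in all, crops included, and the job is handed in when it is done.

Besides the shell and the picture viewer there is one more tool, called after ">>>" as name(argument=value, ...) on one line, values as JSON. play_rows: Moves the arm, as the interface text tells. Its arguments: {"type":"object","properties":{"translation":{"type":"array","items":{"type":"array","items":{"type":"number","minimum":-1,"maximum":1}}},"twist":{"type":"array","items":{"type":"array","items":{"type":"number","minimum":-1,"maximum":1}}},"gripper":{"type":"array","items":{"type":"number"}}},"required":["translation","twist","gripper"]}

```bash
ls; mkdir -p pics; python3 - <<'E'
from bench import robot
import cv2,numpy as np
o=robot.get_obs();print({k:np.round(v,3) for k,v in o.items()})
for c in ("scene","side"):
    im=robot.snapshot(c);cv2.imwrite(f"pics/{c}0.png",cv2.cvtColor(im,cv2.COLOR_RGB2BGR))
    for n in "corbel label fixture pocket scanner dock mallet chisel stone".split():
        r=robot.recognise(n,c) if n!="pocket" else []
        s=robot.spot_point(n,c)
        print(c,n,[(np.round(d["centre"],3).tolist(),round(d["score"],2)) for d in r][:4],'| pt',[(np.round(d["centre"],3).tolist(),round(d["score"],2)) for d in s][:4])
a=cv2.imread("pics/scene0.png")
E
```

```text
pics
{'time': np.float64(0.0), 'joint_positions': array([-0.103,  0.088,  1.372,  0.   ,  1.684, -0.103]), 'qvel': array([-0.001, -0.   ,  0.   ,  0.   , -0.003, -0.001]), 'joint_torque': array([ 1.0000e-03, -3.4018e+01, -3.0242e+01,  7.2000e-02,  3.3000e-02,
       -0.0000e+00]), 'tool_pos': array([0.55 , 0.   , 0.404]), 'ee_rot': array([-3.139, -0.   ,  1.571]), 'wrist_force': array([-0.283, -0.736,  0.589]), 'wrist_torque': array([-0.018,  0.022,  0.015]), 'finger_force': np.float64(0.0), 'width': np.float64(0.094)}
scene corbel [([0.478, -0.335, 0.05], 0.88)] | pt [([0.438, -0.323, -0.0], 0.94)]
scene label [([0.718, 0.257, 0.017], 0.56), ([0.419, -0.322, 0.053], 0.53)] | pt [([0.417, -0.32, 0.048], 0.62)]
scene fixture [([0.653, -0.072, 0.014], 0.97), ([0.538, -0.508, 0.018], 0.83)] | pt [([0.531, -0.497, 0.002], 0.57)]
scene pocket [] | pt [([0.531, -0.498, 0.014], 0.88), ([0.649, -0.06, 0.013], 0.8)]
scene scanner [([0.483, 0.303, 0.068], 0.61)] | pt [([0.472, 0.321, 0.015], 0.76)]
scene dock [([0.488, 0.297, 0.014], 0.49)] | pt [([0.461, 0.322, 0.0], 0.67)]
scene mallet [([0.
[... 384 characters left out ...]
, ([0.635, -0.066, 0.015], 0.32)] | pt [([0.419, -0.32, 0.05], 0.51)]
side fixture [([0.524, -0.5, 0.012], 0.79), ([0.636, -0.067, 0.012], 0.64)] | pt [([0.644, -0.059, -0.001], 0.73), ([0.534, -0.497, -0.0], 0.7)]
side pocket [] | pt [([0.646, -0.06, 0.016], 0.86), ([0.53, -0.502, 0.019], 0.6)]
side scanner [([0.462, 0.304, 0.085], 0.95)] | pt [([0.47, 0.319, 0.018], 0.89)]
side dock [([0.438, 0.293, 0.018], 0.55)] | pt [([0.466, 0.321, 0.006], 0.64)]
side mallet [([0.705, -0.313, 0.053], 0.55)] | pt [([0.7, -0.276, 0.001], 0.95)]
side chisel [([0.714, 0.259, 0.015], 0.89)] | pt [([0.687, 0.284, 0.001], 0.65)]
side stone [([0.383, -0.037, 0.024], 0.97)] | pt [([0.387, -0.026, 0.002], 0.83)]
```

View pics/scene0.png

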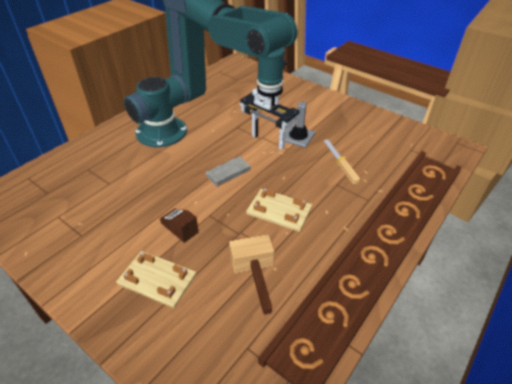

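View pics/side0.png

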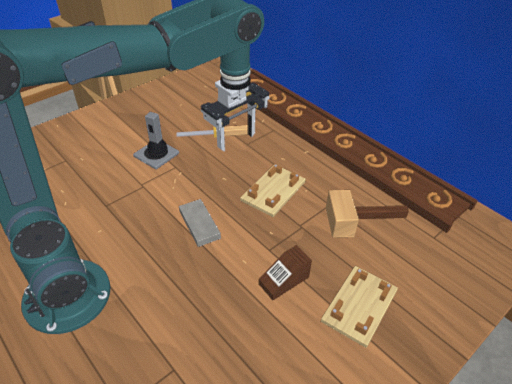

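Two look-alike jigs: A at scene (280,209) / side (273,190), about 0.65 m from the base, and B at scene (157,277) / side (360,305), about 0.73 m. A is nearest to the base, so it is the one meant. I'll confirm in a top-down rectified crop.

```bash
cat > h.py <<'E'
from bench import robot
import cv2,numpy as np
def ortho(im,m,cx,cy,z,half=0.15,n=400):
    """top-down picture of plane z; columns +x right, rows -y down"""
    R=cv2.Rodrigues(np.array(m["rvec"],float))[0];t=np.array(m["tvec"],float).ravel()
    P=m["camera_matrix"]@np.c_[R[:,0],R[:,1],R[:,2]*z+t]
    s=n/(2*half)
    A=np.array([[1/s,0,cx-half],[0,-1/s,cy+half],[0,0,1]])
    return cv2.warpPerspective(im,P@A,(n,n),flags=cv2.WARP_INVERSE_MAP|cv2.INTER_LINEAR)
def snap(c):
    m=robot.camera_model(c);im=cv2.cvtColor(robot.snapshot(c),cv2.COLOR_RGB2BGR);return im,m
E
python3 - <<'E'
from h import *
w,mw=snap("wrist"); s,ms=snap("scene"); d,md=snap("side")
def campos(m): R=cv2.Rodrigues(np.array(m["rvec"],float))[0]; return -R.T@np.array(m["tvec"]).ravel(), R[2]
print(campos(mw),campos(ms)[0],campos(md)[0]); print(mw["camera_matrix"])
a=np.hstack([ortho(d,md,.647,-.06,.015),ortho(d,md,.438,-.322,.0)])
b=cv2.resize(w,(400,300)); b2=ortho(w,mw,.647,-.06,.015,n=300)
cv2.imwrite("pics/o1.png",np.vstack([cv2.resize(a,(600,300)),np.hstack([cv2.resize(w,(300,225)).copy() if 0 else cv2.copyMakeBorder(cv2.resize(w,(300,225)),0,75,0,0,0),b2])]))
E
```

```text
(array([0.54993987, 0.0773646 , 0.38531383]), array([-3.54711369e-06, -2.66870668e-01, -9.63732352e-01])) [ 1.16783516 -0.84747761  0.9962615 ] [-0.07235673 -0.76804425  0.97566138]
[[336.8893056    0.         259.57727443]
 [  0.         336.8893056  190.77765319]
 [  0.           0.           1.        ]]
```

View pics/o1.png

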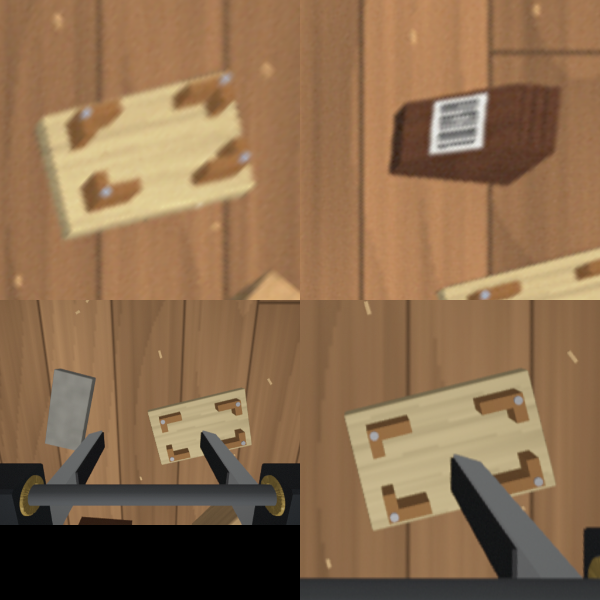

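The rectified crop shows jig A with board corners at about (345,415), (528,370), (555,485) and (373,530). That gives a centre of (0.647,-0.060), a yaw of about +14° and a size of 188x118 mm, which fits. The corbel's label faces -x, with a yaw of about -6°. Moving above the corbel.

>>> play_rows(translation=[[-1,-0.31,0.2],[-1,-0.31,0.2],[-1,-0.31,0.2],[-1,-0.31,0.2],[-1,-0.31,0.2],[-1,-0.31,0.2],[-1,-0.31,0.2],[-1,-0.31,0.2]], twist=[[0,0,0],[0,0,0],[0,0,0],[0,0,0],[0,0,0],[0,0,0],[0,0,0],[0,0,0]], gripper=[1,1,1,1,1,1,1,1])

```text
time: 2.75
tool_pos: [0.45, -0.3215, 0.3406]
ee_rot: [3.141, 0.0, 1.571]
wrist_force: [0.4, -0.2, 0.6]
width: 0.0938
finger_force: 0.0
```

>>> play_rows(translation=[[0,0,0],[0,0,0],[0,0,0],[0,0,0],[0,0,0],[0,0,0],[0,0,0],[0,0,0]], twist=[[0,0,1],[0,0,1],[0,0,1],[0,0,1],[0,0,1],[0,0,1],[0,0,1],[0,0,1]], gripper=[1,1,1,1,1,1,1,1])

```text
time: 3.55
tool_pos: [0.4508, -0.32, 0.3407]
ee_rot: [-3.142, -0.0, 0.767]
wrist_force: [-1.0, -0.2, -0.3]
width: 0.0945
finger_force: 0.0
```

>>> play_rows(translation=[[0,0,0],[0,0,0],[0,0,0],[0,0,0],[0,0,0],[0,0,0],[0,0,0],[0,0,0]], twist=[[0,0,1],[0,0,1],[0,0,1],[0,0,1],[0,0,1],[0,0,1],[0,0,1],[0,0,0.7]], gripper=[1,1,1,1,1,1,1,1])

```text
time: 4.35
tool_pos: [0.4508, -0.32, 0.3407]
ee_rot: [3.142, -0.0, -0.003]
wrist_force: [0.9, -0.2, 0.2]
width: 0.0939
finger_force: 0.0
```

```bash
python3 - <<'E'
from h import *
o=robot.get_obs();print(o["time"],o["tool_pos"],o["ee_rot"],o["joint_positions"],o["wrist_force"])
w,mw=snap("wrist")
for n in ("corbel","label"):
  print(n,[(np.round(d["centre"],4).tolist(),round(d["score"],2)) for d in robot.spot_point(n,"wrist")][:3])
cx,cy=.45,-.323
big=ortho(w,mw,cx,cy,.075,half=.1,n=400)
big2=ortho(w,mw,cx,cy,.0,half=.1,n=400)
cv2.imwrite("pics/c1.png",np.hstack([big,big2]))
cv2.imwrite("pics/wraw1.png",w)
E
```

```text
4.35 [ 0.45082468 -0.3199938   0.34071012] [ 3.14155833e+00 -1.34119492e-04 -2.58168312e-03] [-7.19846751e-01  1.14566006e-01  1.46787180e+00  6.22988365e-05
  1.55903122e+00  8.53530532e-01] [ 0.85973531 -0.15013508  0.22472053]
corbel [([0.4371, -0.3183, -0.0027], 0.91)]
label [([0.4202, -0.3199, 0.0488], 0.63)]
```

View pics/c1.png

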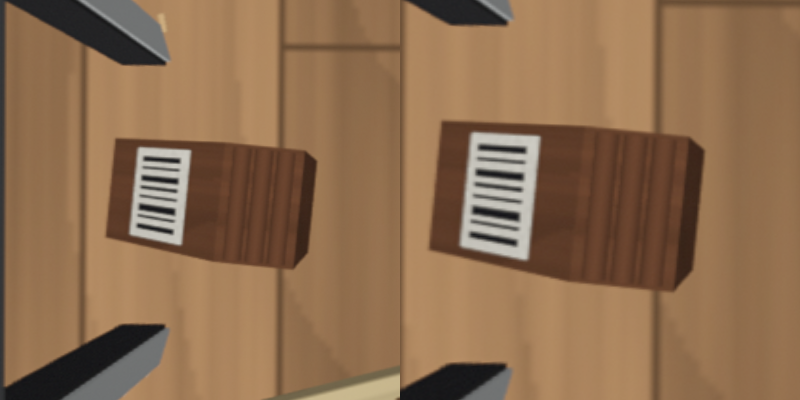

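The corbel shows square-on in the z=75 plane. Its top-face corners are near (225,143), (303,151), (295,269) and (213,261), and the 59 mm width confirms the height. Pose: origin (0.440,-0.322), yaw -5.5°. Grasp point: (0.4516,-0.3234).

>>> play_rows(translation=[[0.02,0.085,0.2],[0,0,0.4],[0,0,0.4],[0,0,0.4],[0,0,0.4],[0,0,0.4],[0,0,0.4],[0,0,0.17]], twist=[[0,0,0.94],[0,0,0],[0,0,0],[0,0,0],[0,0,0],[0,0,0],[0,0,0],[0,0,0]], gripper=[1,1,1,1,1,1,1,1])

```text
time: 5.3
tool_pos: [0.4512, -0.323, 0.228]
ee_rot: [-3.14, 0.002, -0.092]
wrist_force: [0.3, 0.1, 0.3]
width: 0.0938
finger_force: 0.0
```

>>> play_rows(translation=[[0,0,0],[0,0,0],[0,0,0],[0,0,0],[0,0,0],[0,0,0],[0,0,0],[0,0,0]], twist=[[0,0,0],[0,0,0],[0,0,0],[0,0,0],[0,0,0],[0,0,0],[0,0,0],[0,0,0]], gripper=[0.3,-1,-1,-1,-1,-1,-1,-1])

```text
time: 6.1
tool_pos: [0.4519, -0.3234, 0.2308]
ee_rot: [3.141, -0.001, -0.093]
wrist_force: [-0.4, 1.1, 4.7]
width: 0.0598
finger_force: 30.0
```

>>> play_rows(translation=[[0,0,-0.3],[0,0,-0.8],[0,0,-1],[0,0,-0.9],[0.3,-0.97,-0.36],[0.3,-0.97,-0.36],[0.3,-0.97,-0.36],[0.3,-0.97,-0.36]], twist=[[0,0,0],[0,0,0],[0,0,0],[0,0,0],[0,0,0],[0,0,0],[0,0,0],[0,0,0]], gripper=[-1,-1,-1,-1,-1,-1,-1,-1])

```text
time: 6.9
tool_pos: [0.5139, -0.1721, 0.4076]
ee_rot: [3.141, 0.001, -0.094]
wrist_force: [0.6, 0.1, -1.2]
width: 0.0597
finger_force: 30.0
```

>>> play_rows(translation=[[0.3,-0.97,-0.36],[0.3,-0.97,-0.36],[0.3,-0.97,-0.36],[0,0,0],[0,0,0],[0,0,0],[0,0,0],[0,0,0]], twist=[[0,0,0],[0,0,0],[0,0,0],[0,0,-0.83],[0,0,-0.83],[0,0,-0.83],[0,0,-0.83],[0,0,0]], gripper=[-1,-1,-1,-1,-1,-1,-1,-1])

```text
time: 7.7
tool_pos: [0.5604, -0.0608, 0.45]
ee_rot: [-3.141, 0.002, 0.239]
wrist_force: [-0.6, -0.3, -2.0]
width: 0.0599
finger_force: 30.0
```

```bash
python3 - <<'E'
from h import *
o=robot.get_obs();print(o["time"],o["tool_pos"],o["ee_rot"],o["width"],o["wrist_force"])
w,mw=snap("wrist")
for n in ("pocket","fixture","corbel","label"):
  print(n,[(np.round(d["centre"],4).tolist(),round(d["score"],2)) for d in robot.spot_point(n,"wrist")][:3])
a=ortho(w,mw,.647,-.06,.015,half=.12,n=480); 
cv2.imwrite("pics/j1.png",np.hstack([a,cv2.resize(w,(320,240)).repeat(1,0) if 0 else cv2.copyMakeBorder(cv2.resize(w,(320,240)),0,240,0,0,0)]))
E
```

```text
7.7 [ 0.56042647 -0.06083473  0.4499572 ] [-3.14130575e+00  1.74221778e-03  2.38575748e-01] 0.05985401708930842 [-0.61890666 -0.28458382 -1.96251076]
pocket [([0.6498, -0.0631, 0.0151], 0.81)]
fixture [([0.6462, -0.0573, 0.002], 0.86)]
corbel [([0.5443, -0.0636, 0.2158], 0.65)]
label [([0.5274, -0.0684, 0.2696], 0.79)]
```

View pics/j1.png

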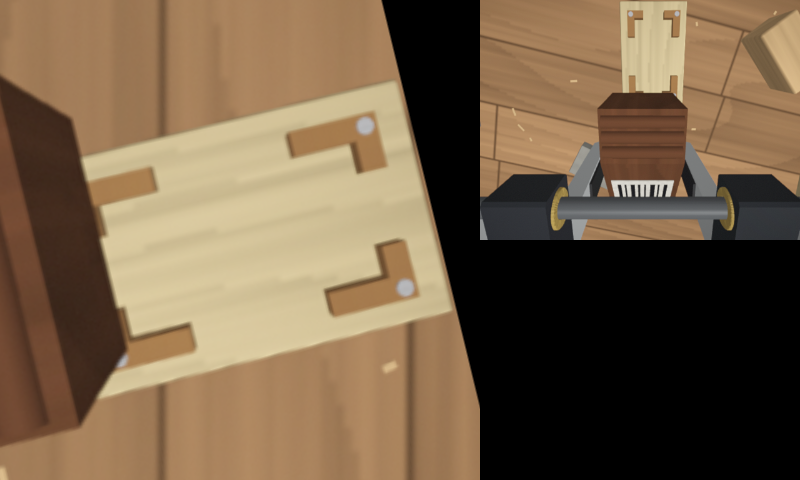

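The jig board edges run from (82,156) to (397,80) and from (100,397) to (450,311), giving a yaw of 13.6° and a centre of (0.647,-0.060). That agrees with the first view. The corbel hangs square in the hand with its label towards the robot. Target TCP: (0.6586,-0.0571).

>>> play_rows(translation=[[0.6,0.12,0],[0.6,0.12,0],[0.6,0.12,0],[0.6,0.13,0.5],[0,0,1],[0,0,1],[0,0,1],[0,0,0.5]], twist=[[0,0,0],[0,0,0],[0,0,0],[0,0,0],[0,0,0],[0,0,0],[0,0,0],[0,0,0]], gripper=[-1,-1,-1,-1,-1,-1,-1,-1])

```text
time: 8.75
tool_pos: [0.6574, -0.0571, 0.2852]
ee_rot: [-3.138, 0.007, 0.238]
wrist_force: [-0.8, 0.4, -2.4]
width: 0.0598
finger_force: 30.0
```

>>> play_rows(translation=[[0,0,0],[0,0,0]], twist=[[0,0,0],[0,0,0]], gripper=[-1,-1])

```text
time: 8.95
tool_pos: [0.6586, -0.0573, 0.2911]
ee_rot: [3.141, -0.0, 0.238]
wrist_force: [0.3, -0.2, -1.2]
width: 0.0598
finger_force: 30.0
```

```bash
python3 - <<'E'
from h import *
o=robot.get_obs();print(o["time"],o["tool_pos"],o["ee_rot"],o["width"],o["wrist_force"])
d,md=snap("side");s,ms=snap("scene")
for c in ("side","scene"):
 for n in ("pocket","corbel","label"):
  print(c,n,[(np.round(d_["centre"],4).tolist(),round(d_["score"],2)) for d_ in robot.spot_point(n,c)][:3])
def crop(im,m,p,r=55):
    u=cv2.projectPoints(np.array([p]),m["rvec"],m["tvec"],m["camera_matrix"],None)[0].ravel().astype(int)
    return cv2.resize(im[u[1]-r:u[1]+r,u[0]-r:u[0]+r],(400,400),interpolation=cv2.INTER_CUBIC)
p=(.647,-.06,.05)
cv2.imwrite("pics/k1.png",np.hstack([crop(d,md,p),crop(s,ms,p)]))
E
```

```text
8.95 [ 0.65864467 -0.05725362  0.29105327] [ 3.14146070e+00 -1.25476837e-04  2.38366829e-01] 0.059773374428787315 [ 0.26866667 -0.19168537 -1.20002413]
side pocket [([0.6479, -0.0572, 0.0169], 0.63), ([0.5305, -0.5007, 0.0154], 0.61), ([0.645, -0.0622, -0.0037], 0.21)]
side corbel [([0.6472, -0.0612, 0.0585], 0.63), ([0.7034, -0.2795, 0.0006], 0.36)]
side label [([0.6277, -0.0631, 0.1128], 0.63)]
scene pocket [([0.5291, -0.4957, 0.0135], 0.6), ([0.6494, -0.0571, 0.0118], 0.59)]
scene corbel [([0.6437, -0.0583, 0.0608], 0.89)]
scene label [([0.626, -0.0679, 0.1088], 0.47)]
```

View pics/k1.png

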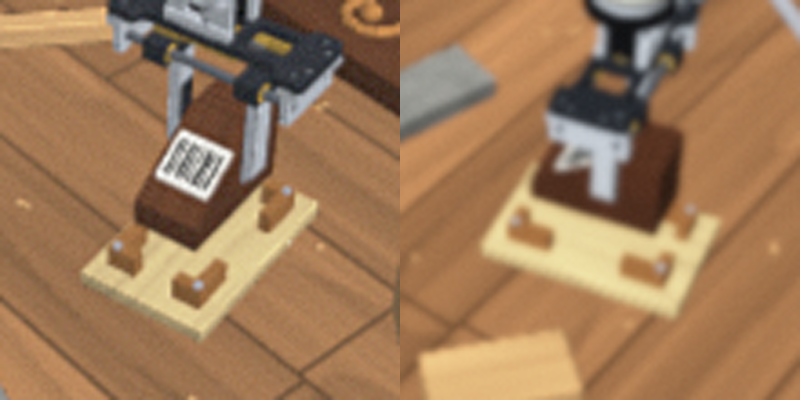

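The corbel hangs squarely above the pocket with its label towards the front. Lowering it.

>>> play_rows(translation=[[0,0,0.25],[0,0,0.25],[0,0,0.2],[0,0,0.15],[0,0,0.1],[0,0,0.08],[0,0,0.05],[0,0,0]], twist=[[0,0,0],[0,0,0],[0,0,0],[0,0,0],[0,0,0],[0,0,0],[0,0,0],[0,0,0]], gripper=[-1,-1,-1,-1,-1,-1,-1,-1])

```text
time: 10.15
tool_pos: [0.6584, -0.0571, 0.2474]
ee_rot: [3.142, 0.0, 0.239]
wrist_force: [-0.7, -0.0, -2.1]
width: 0.0601
finger_force: 30.0
```

>>> play_rows(translation=[[0,0,0.02],[0,0,0.02],[0,0,0]], twist=[[0,0,0],[0,0,0],[0,0,0]], gripper=[-1,-1,-1])

```text
time: 10.45
tool_pos: [0.6585, -0.0572, 0.2461]
ee_rot: [3.141, -0.0, 0.239]
wrist_force: [-0.5, 0.0, -2.0]
width: 0.06
finger_force: 30.0
```

>>> play_rows(translation=[[0,0,0.02],[0,0,0]], twist=[[0,0,0],[0,0,0]], gripper=[-1,-1])

```text
time: 10.65
tool_pos: [0.6585, -0.0571, 0.2458]
ee_rot: [3.141, -0.001, 0.239]
wrist_force: [-0.9, -0.1, 1.0]
width: 0.0597
finger_force: 30.0
```

>>> play_rows(translation=[[0,0,0.02],[0,0,0]], twist=[[0,0,0],[0,0,0]], gripper=[-1,-1])

```text
time: 10.85
tool_pos: [0.6584, -0.0572, 0.2458]
ee_rot: [3.141, -0.001, 0.239]
wrist_force: [-4.1, 0.3, 5.0]
width: 0.06
finger_force: 30.0
```

>>> play_rows(translation=[[0,0,0],[0,0,0],[0,0,0],[0,0,0],[0,0,0],[0,0,-0.5],[0,0,-1],[0,0,-1]], twist=[[0,0,0],[0,0,0],[0,0,0],[0,0,0],[0,0,0],[0,0,0],[0,0,0],[0,0,0]], gripper=[0.4,0.5,0.7,1,1,1,1,1])

```text
time: 11.65
tool_pos: [0.6582, -0.0571, 0.344]
ee_rot: [-3.14, 0.003, 0.239]
wrist_force: [0.9, 1.0, 0.1]
width: 0.094
finger_force: 0.0
```

>>> play_rows(translation=[[0,0,-1],[0,0,-1],[0,0,0],[0,0,0]], twist=[[0,0,0],[0,0,0],[0,0,0],[0,0,0]], gripper=[1,1,1,1])

```text
time: 12.05
tool_pos: [0.6584, -0.0571, 0.4259]
ee_rot: [3.14, -0.003, 0.239]
wrist_force: [-0.6, 0.5, -0.3]
width: 0.0941
finger_force: 0.0
```

```bash
python3 - <<'E'
from h import *
o=robot.get_obs();print(o["time"],o["tool_pos"],o["ee_rot"],o["joint_positions"])
w,mw=snap("wrist")
for n in ("corbel","label","pocket"):
  print(n,[(np.round(d["centre"],4).tolist(),round(d["score"],2)) for d in robot.spot_point(n,"wrist")][:3])
d,md=snap("side")
a=np.hstack([ortho(w,mw,.647,-.06,.09,half=.1,n=400), ortho(d,md,.467,.32,.014,half=.1,n=400)])
cv2.imwrite("pics/l1.png",a)
for c in ("side",):
 for n in ("label","scanner","dock"):
  print(c,n,[(np.round(x["centre"],4).tolist(),round(x["score"],2)) for x in robot.spot_point(n,c)][:3])
E
```

```text
12.05 [ 0.65841182 -0.05711751  0.42589331] [ 3.14018558 -0.00314965  0.2388207 ] [-1.72274434e-01  3.36118661e-01  1.03418664e+00 -3.18141390e-05
  1.76783784e+00  1.15969713e+00]
corbel [([0.6427, -0.0609, 0.0118], 0.88)]
label [([0.6278, -0.0663, 0.0643], 0.91)]
pocket []
side label [([0.6251, -0.0655, 0.0634], 0.67)]
side scanner [([0.4709, 0.3187, 0.0155], 0.72), ([0.7005, -0.2765, 0.0013], 0.72)]
side dock [([0.4659, 0.3228, 0.0028], 0.86)]
```

View pics/l1.png

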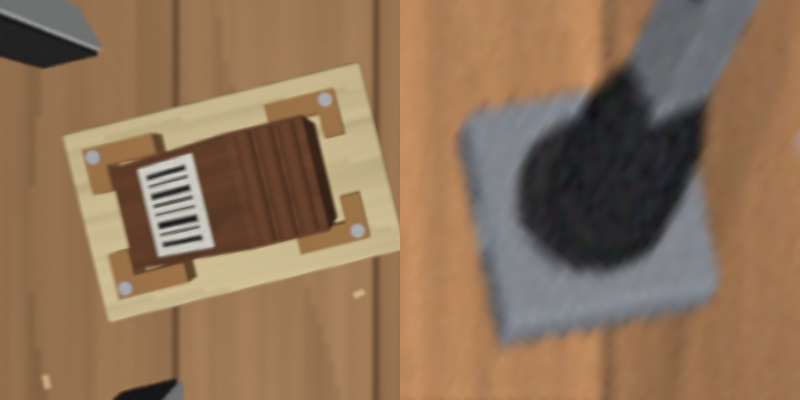

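The corbel is seated flat and square in the pocket, with its outline parallel to the board edges and its label to the front. The scanner stands upright near (0.470,0.320), and the dock is turned about +12°. Moving above the scanner.

>>> play_rows(translation=[[-0.21,-0.93,-0.05],[-0.21,-0.93,-0.05],[-0.21,-0.93,-0.05],[-0.21,-0.93,-0.05],[-0.21,-0.93,-0.05],[-0.21,-0.93,-0.05],[-0.21,-0.93,-0.05],[-0.21,-0.93,-0.05]], twist=[[0,0,0],[0,0,0],[0,0,0],[0,0,0],[0,0,0],[0,0,0],[0,0,0],[0,0,0]], gripper=[1,1,1,1,1,1,1,1])

```text
time: 13.25
tool_pos: [0.5218, 0.2174, 0.4402]
ee_rot: [-3.142, -0.0, 0.239]
wrist_force: [-1.3, 0.7, 0.3]
width: 0.0943
finger_force: 0.0
```

>>> play_rows(translation=[[-0.21,-0.93,0],[-0.21,-0.93,0],[-0.21,-0.95,0],[0,0,0],[0,0,0]], twist=[[0,0,0],[0,0,0],[0,0,0],[0,0,0],[0,0,0]], gripper=[1,1,1,1,1])

```text
time: 13.75
tool_pos: [0.4712, 0.32, 0.44]
ee_rot: [3.141, 0.0, 0.241]
wrist_force: [0.2, -0.5, -0.3]
width: 0.0939
finger_force: 0.0
```

```bash
python3 - <<'E'
from h import *
o=robot.get_obs();print(o["time"],o["tool_pos"],o["ee_rot"],o["joint_positions"])
w,mw=snap("wrist")
for n in ("scanner","dock"):
  print(n,[(np.round(d["centre"],4).tolist(),round(d["score"],2)) for d in robot.spot_point(n,"wrist")][:3])
a=np.hstack([ortho(w,mw,.47,.32,.162,half=.05,n=400), ortho(w,mw,.47,.32,.014,half=.1,n=400)])
cv2.imwrite("pics/m1.png",a)
E
```

```text
13.75 [0.47124579 0.31995721 0.44003534] [3.14081278e+00 2.07153906e-04 2.40587178e-01] [ 4.97120830e-01  1.27405502e-01  1.25730277e+00 -7.14170170e-04
  1.75728258e+00  1.82719763e+00]
scanner [([0.4684, 0.3218, 0.0154], 0.72)]
dock []
```

View pics/m1.png

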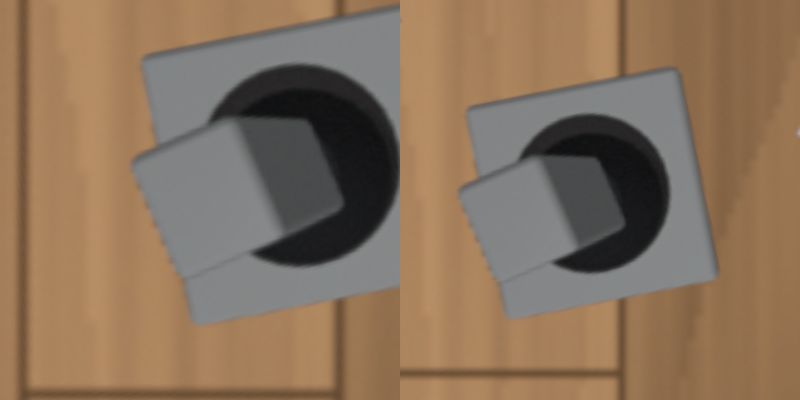

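The dock's top corners, at (467,107), (680,67), (718,275) and (510,319), give a centre of (0.467,0.324) and a yaw of about 11°. The scanner's handle top, with corners (133,160), (235,117), (285,236) and (183,278), is centred at (0.4725,0.3205). Its yaw is about 22.8°, and its size in the z=0.162 plane fits. Grasping it.

>>> play_rows(translation=[[0.04,0,0],[0,0,0.15],[0,0,0.6],[0,0,0.7],[0,0,0.7],[0,0,0.7],[0,0,0.4],[0,0,0.2]], twist=[[0,0,-0.8],[0,0,-0.77],[0,0,0],[0,0,0],[0,0,0],[0,0,0],[0,0,0],[0,0,0]], gripper=[1,1,1,1,1,1,1,1])

```text
time: 14.7
tool_pos: [0.4735, 0.3183, 0.2999]
ee_rot: [3.141, 0.004, 0.394]
wrist_force: [0.4, 1.0, 0.7]
width: 0.0937
finger_force: 0.0
```

>>> play_rows(translation=[[0,0,0],[0,0,0],[0,0,0],[0,0,0],[0,0,0],[0,0,0],[0,0,0],[0,0,0]], twist=[[0,0,0],[0,0,0],[0,0,0],[0,0,0],[0,0,0],[0,0,0],[0,0,0],[0,0,0]], gripper=[0.2,0,-0.2,-0.3,-1,-1,-1,-1])

```text
time: 15.5
tool_pos: [0.4731, 0.32, 0.3024]
ee_rot: [-3.141, -0.0, 0.396]
wrist_force: [0.4, -5.2, -1.5]
width: 0.034
finger_force: 29.9
```

>>> play_rows(translation=[[0,0,-0.2],[0,0,-0.6],[0,0,-0.8],[0,0,-0.8],[0,0,-0.8],[0,0,0],[0,0,0],[0,0,0]], twist=[[0,0,0],[0,0,0],[0,0,0],[0,0,0],[0,0,0],[0,0,0.8],[0,0,0.79],[0,0,0]], gripper=[-1,-1,-1,-1,-1,-1,-1,-1])

```text
time: 16.3
tool_pos: [0.4732, 0.3197, 0.4302]
ee_rot: [3.141, 0.001, 0.237]
wrist_force: [0.3, 0.2, -3.4]
width: 0.0341
finger_force: 30.0
```

>>> play_rows(translation=[[-0.31,0.93,0.12],[-0.31,0.93,0.12],[-0.31,0.93,0.12],[-0.31,0.93,0.12],[-0.31,0.93,0.12],[-0.31,0.93,0.12],[-0.31,0.93,0.12],[-0.31,0.93,0.12]], twist=[[0,0,0],[0,0,0],[0,0,0],[0,0,0],[0,0,0],[0,0,0],[0,0,0],[0,0,0]], gripper=[-1,-1,-1,-1,-1,-1,-1,-1])

```text
time: 17.1
tool_pos: [0.4459, 0.0057, 0.3913]
ee_rot: [-3.141, 0.001, 0.239]
wrist_force: [-0.1, -0.5, -3.2]
width: 0.0342
finger_force: 30.0
```

>>> play_rows(translation=[[-0.31,0.93,0.12],[-0.31,0.93,0.12],[-0.31,0.93,0.12],[0,0,0],[0,0,0],[0,0,0],[0,0,0],[0,0,0]], twist=[[0,0,0],[0,0,0],[0,0,0],[0,0,0],[0,0.9,0],[0,0.9,0],[0,0.9,0],[0,0.9,0]], gripper=[-1,-1,-1,-1,-1,-1,-1,-1])

```text
time: 17.9
tool_pos: [0.4364, -0.1094, 0.377]
ee_rot: [-3.141, -0.362, 0.239]
wrist_force: [-0.1, 0.6, -3.2]
width: 0.0336
finger_force: 30.0
```

>>> play_rows(translation=[[0,0,0],[0,0,0],[0,0,0],[0,0,0],[0,0,0]], twist=[[0,0.9,0],[0,0.9,0],[0,0.18,0],[0,0,0],[0,0,0]], gripper=[-1,-1,-1,-1,-1])

```text
time: 18.4
tool_pos: [0.4366, -0.1098, 0.3772]
ee_rot: [-3.141, -0.556, 0.238]
wrist_force: [1.2, 0.1, -2.3]
width: 0.0339
finger_force: 30.0
```

```bash
cat >> h.py <<'E'
from scipy.spatial.transform import Rotation as Ro
def scan():
    o=robot.get_obs();R=Ro.from_euler("xyz",o["ee_rot"]).as_matrix();p=np.array(o["tool_pos"])
    y=.2375;J=Ro.from_euler("z",y).as_matrix();n=J@[-np.sin(.5586),0,np.cos(.5586)]
    L=np.array([.6469,-.0599,.015])+J@[-.02,0,.05]
    t=L+.3684*n
    print(o["time"],p.round(4),o["ee_rot"],"dist",np.dot(p+.2884*R[:,2]-L,n),"move tool units",(R.T@(t-p)/.04).round(3),
     "ang",np.degrees(np.arccos(-R[:,2]@n)),"twist",(R.T@np.cross(R[:,2],-n)/.1).round(3),"q",np.round(o["joint_positions"],2))
E
python3 - <<'E'
from h import *
scan()
d,md=snap("side")
for n in ("label","scanner"):
  print(n,[(np.round(x["centre"],4).tolist(),round(x["score"],2)) for x in robot.spot_point(n,"side")][:2])
E
```

```text
18.4 [ 0.4366 -0.1098  0.3772] [-3.14142653 -0.55573165  0.23785701] dist 0.08035202996070742 move tool units [0.022 0.025 0.009] ang 0.16559910360055852 twist [-0.004  0.029 -0.   ] q [-0.49 -0.29  1.81  0.39  1.21  0.78]
label [([0.6277, -0.0647, 0.0642], 0.57)]
scanner [([0.585, -0.0778, 0.1353], 0.81)]
```

The aim is within 1 mm and 0.2°, and the network's scanner and label points agree. Holding still for about 2.5 s.

>>> play_rows(translation=[[0.02,0.02,0],[0,0,0],[0,0,0],[0,0,0],[0,0,0],[0,0,0],[0,0,0],[0,0,0]], twist=[[0,0,0],[0,0,0],[0,0,0],[0,0,0],[0,0,0],[0,0,0],[0,0,0],[0,0,0]], gripper=[-1,-1,-1,-1,-1,-1,-1,-1])

```text
time: 19.35
tool_pos: [0.4375, -0.1106, 0.3779]
ee_rot: [3.142, -0.558, 0.237]
wrist_force: [0.7, -0.3, -3.0]
width: 0.0336
finger_force: 30.0
```

>>> play_rows(translation=[[0,0,0],[0,0,0],[0,0,0],[0,0,0],[0,0,0],[0,0,0],[0,0,0],[0,0,0]], twist=[[0,0,0],[0,0,0],[0,0,0],[0,0,0],[0,0,0],[0,0,0],[0,0,0],[0,0,0]], gripper=[-1,-1,-1,-1,-1,-1,-1,-1])

```text
time: 20.15
tool_pos: [0.4375, -0.1106, 0.3779]
ee_rot: [3.142, -0.558, 0.237]
wrist_force: [0.1, 0.3, -2.6]
width: 0.0338
finger_force: 30.0
```

>>> play_rows(translation=[[0,0,0],[0,0,0],[0,0,0],[0,0,0],[0,0,0],[0,0,0],[0,0,0],[0,0,0]], twist=[[0,0,0],[0,0,0],[0,0,0],[0,0,0],[0,0,0],[0,0,0],[0,0,0],[0,0,0]], gripper=[-1,-1,-1,-1,-1,-1,-1,-1])

```text
time: 20.95
tool_pos: [0.4375, -0.1107, 0.3779]
ee_rot: [3.142, -0.558, 0.237]
wrist_force: [0.2, -0.3, -2.8]
width: 0.0334
finger_force: 30.0
```

>>> play_rows(translation=[[0,0,0],[0,0,0],[0,0,-0.8],[0,0,-0.8],[0,0,0],[0,0,0],[0,0,0],[0,0,0]], twist=[[0,0,0],[0,0,0],[0,0,0],[0,0,0],[0,-0.9,0],[0,-0.9,0],[0,-0.9,0],[0,-0.9,0]], gripper=[-1,-1,-1,-1,-1,-1,-1,-1])

```text
time: 21.75
tool_pos: [0.4046, -0.1186, 0.4327]
ee_rot: [3.141, -0.196, 0.237]
wrist_force: [-0.1, 0.4, -3.4]
width: 0.0338
finger_force: 30.0
```

>>> play_rows(translation=[[0,0,0],[0,0,0],[0,0,0],[0,0,0]], twist=[[0,-0.9,0],[0,-0.9,0],[0,-0.18,0],[0,0,0]], gripper=[-1,-1,-1,-1])

```text
time: 22.15
tool_pos: [0.4051, -0.1184, 0.4322]
ee_rot: [-3.141, -0.002, 0.238]
wrist_force: [-0.5, -0.0, -4.0]
width: 0.0343
finger_force: 30.0
```

```bash
python3 - <<'E'
from h import *
o=robot.get_obs();print(o["time"],o["tool_pos"],o["ee_rot"],o["width"])
R=Ro.from_euler("xyz",o["ee_rot"]).as_matrix();print(R.T@(np.array([.467,.324,.43])-o["tool_pos"])/.04)
for c in("side","scene"):
  snap(c);print(c,[(np.round(x["centre"],4).tolist(),round(x["score"],2)) for n in("dock","corbel","scanner") for x in robot.spot_point(n,c)[:1]])
E
```

```text
22.15 [ 0.40505371 -0.11844847  0.4322351 ] [-3.14145454e+00 -2.42501958e-03  2.37556578e-01] 0.0343165789475686
[  4.10803563 -10.38611497   0.06727413]
side [([0.4656, 0.3201, 0.0004], 0.55), ([0.6442, -0.059, 0.0151], 0.71), ([0.4048, -0.1214, 0.1488], 0.6)]
scene [([0.6457, -0.0613, -0.0012], 0.71), ([0.647, -0.0624, 0.0158], 0.56), ([0.4031, -0.1214, 0.1438], 0.55)]
```

>>> play_rows(translation=[[0.12,-0.94,0],[0.12,-0.94,0],[0.12,-0.94,0],[0.12,-0.94,0],[0.12,-0.94,0],[0.12,-0.94,0],[0.12,-0.94,0],[0.12,-0.94,0]], twist=[[0,0,0],[0,0,0],[0,0,0],[0,0,0],[0,0,0],[0,0,0],[0,0,0],[0,0,0]], gripper=[-1,-1,-1,-1,-1,-1,-1,-1])

```text
time: 23.35
tool_pos: [0.3707, 0.1843, 0.4325]
ee_rot: [-3.141, -0.001, 0.237]
wrist_force: [0.2, -0.1, -3.4]
width: 0.034
finger_force: 30.0
```

>>> play_rows(translation=[[0.12,-0.94,0],[0.12,-0.94,0],[0.12,-0.94,0],[0,0,0],[0,0,0]], twist=[[0,0,0],[0,0,0],[0,0,0],[0,0,0],[0,0,0]], gripper=[-1,-1,-1,-1,-1])

```text
time: 23.85
tool_pos: [0.3586, 0.2963, 0.4319]
ee_rot: [3.141, 0.001, 0.239]
wrist_force: [0.2, -0.0, -3.7]
width: 0.0341
finger_force: 30.0
```

```bash
python3 - <<'E'
from h import *
o=robot.get_obs();print(o["time"],o["tool_pos"],o["ee_rot"])
R=Ro.from_euler("xyz",o["ee_rot"]).as_matrix();print(R.T@(np.array([.467,.324,.3024])-o["tool_pos"])/.04)
w,mw=snap("wrist")
print([(np.round(x["centre"],4).tolist(),round(x["score"],2)) for x in robot.spot_point("dock","wrist")[:2]])
a=ortho(w,mw,.467,.324,.014,half=.08,n=480)
cv2.circle(a,(240,240),2,(0,0,255),-1)
g=cv2.cvtColor(a,cv2.COLOR_BGR2GRAY)
cv2.imwrite("pics/n1.png",np.hstack([a,cv2.copyMakeBorder(cv2.resize(w,(320,240)),0,240,0,0,0)]))
E
```

```text
23.85 [0.35862762 0.29630689 0.4318973 ] [3.14069048e+00 5.71075372e-04 2.38587323e-01]
[ 2.79802867 -0.03534376  3.23580445]
[([0.4664, 0.3207, -0.0007], 0.7)]
```

View pics/n1.png

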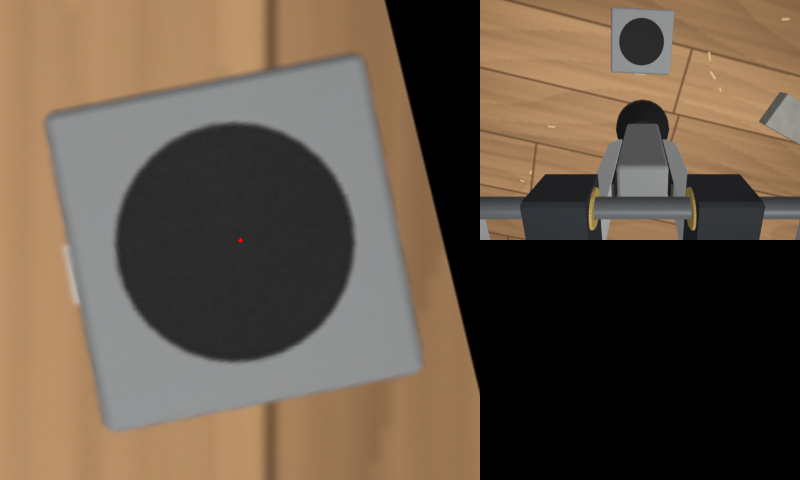

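The pad centre shows at (234.5,241.5), so the dock middle is (0.4652,0.3235). Going over it and lowering slowly.

>>> play_rows(translation=[[0.69,-0.03,0],[0.69,0,0],[0.69,0,0],[0.69,0,0],[0,0,0.4],[0,0,0.7],[0,0,0.7],[0,0,0.6]], twist=[[0,0,0],[0,0,0],[0,0,0],[0,0,0],[0,0,0],[0,0,0],[0,0,0],[0,0,0]], gripper=[-1,-1,-1,-1,-1,-1,-1,-1])

```text
time: 24.75
tool_pos: [0.4664, 0.3211, 0.3348]
ee_rot: [3.141, 0.001, 0.234]
wrist_force: [-0.5, -0.1, -3.5]
width: 0.0335
finger_force: 30.0
```

>>> play_rows(translation=[[0,0,0.3],[0,0,0.2],[0,0,0.1],[0,0,0.08],[0,0,0.05],[0,0,0.05],[0,0,0],[0,0,0]], twist=[[0,0,0],[0,0,0],[0,0,0],[0,0,0],[0,0,0],[0,0,0],[0,0,0],[0,0,0]], gripper=[-1,-1,-1,-1,-1,-1,-1,-1])

```text
time: 25.55
tool_pos: [0.4659, 0.323, 0.3054]
ee_rot: [-3.142, -0.001, 0.237]
wrist_force: [0.2, -0.3, -2.4]
width: 0.0336
finger_force: 30.0
```

>>> play_rows(translation=[[0,0,0.03],[0,0,0.025],[0,0,0]], twist=[[0,0,0],[0,0,0],[0,0,0]], gripper=[-1,-1,-1])

```text
time: 25.85
tool_pos: [0.4658, 0.3229, 0.3026]
ee_rot: [3.141, 0.0, 0.237]
wrist_force: [1.0, 0.4, -3.1]
width: 0.0338
finger_force: 30.0
```

>>> play_rows(translation=[[0,0,0.015],[0,0,0]], twist=[[0,0,0],[0,0,0]], gripper=[-1,-1])

```text
time: 26.05
tool_pos: [0.4659, 0.3229, 0.3023]
ee_rot: [-3.142, -0.0, 0.237]
wrist_force: [-1.1, 0.6, -3.4]
width: 0.0336
finger_force: 30.0
```

>>> play_rows(translation=[[0,0,0.02],[0,0,0]], twist=[[0,0,0],[0,0,0]], gripper=[-1,-1])

```text
time: 26.25
tool_pos: [0.4659, 0.3229, 0.3022]
ee_rot: [-3.142, -0.001, 0.237]
wrist_force: [-1.9, -0.4, 1.6]
width: 0.034
finger_force: 30.0
```

>>> play_rows(translation=[[0,0,0.015],[0,0,0]], twist=[[0,0,0],[0,0,0]], gripper=[-1,-1])

```text
time: 26.45
tool_pos: [0.4658, 0.3229, 0.3022]
ee_rot: [-3.141, -0.001, 0.237]
wrist_force: [-1.5, -1.6, 4.9]
width: 0.0338
finger_force: 30.0
```

It is standing on the pad with a light load. Releasing, then going straight up.

>>> play_rows(translation=[[0,0,0],[0,0,0],[0,0,0],[0,0,0],[0,0,0],[0,0,0],[0,0,-0.4],[0,0,-0.8]], twist=[[0,0,0],[0,0,0],[0,0,0],[0,0,0],[0,0,0],[0,0,0],[0,0,0],[0,0,0]], gripper=[-0.1,0.1,0.3,0.6,1,1,1,1])

```text
time: 27.25
tool_pos: [0.4653, 0.3226, 0.3458]
ee_rot: [3.14, 0.007, 0.237]
wrist_force: [-0.4, 0.8, 1.0]
width: 0.0932
finger_force: 0.0
```

>>> play_rows(translation=[[0,0,-0.8],[0,0,-0.8],[0,0,-0.8],[0,0,-0.6],[0,0,0],[0,0,0]], twist=[[0,0,0],[0,0,0],[0,0,0],[0,0,0],[0,0,0],[0,0,0]], gripper=[1,1,1,1,1,1])

```text
time: 27.85
tool_pos: [0.4659, 0.3229, 0.4684]
ee_rot: [-3.142, -0.0, 0.237]
wrist_force: [-0.1, -0.7, -0.4]
width: 0.0937
finger_force: 0.0
```

```bash
python3 - <<'E'
from h import *
o=robot.get_obs();print(o["time"],o["tool_pos"],o["width"])
w,mw=snap("wrist");s,ms=snap("side")
for c in("wrist","side"):
  print(c,[(n,np.round(x["centre"],4).tolist(),round(x["score"],2)) for n in("dock","scanner","corbel","label","stone","chisel","mallet") for x in robot.spot_point(n,c)[:1]])
cv2.imwrite("pics/z1.png",np.hstack([ortho(w,mw,.4652,.3235,.014,half=.1,n=384),cv2.resize(s,(416,384))]))
E
```

```text
27.85 [0.46585388 0.32290834 0.46843682] 0.0936814831360354
wrist [('scanner', [0.4634, 0.3229, 0.0149], 0.83), ('stone', [0.3884, -0.0206, -0.0018], 0.58)]
side [('dock', [0.463, 0.3211, 0.0021], 0.89), ('scanner', [0.464, 0.3203, 0.0176], 0.72), ('corbel', [0.6471, -0.0621, 0.0132], 0.88), ('label', [0.6299, -0.0634, 0.0628], 0.75), ('stone', [0.3871, -0.0256, 0.0007], 0.64), ('chisel', [0.6894, 0.2808, 0.0018], 0.65), ('mallet', [0.7013, -0.2782, 0.002], 0.8)]
```

View pics/z1.png

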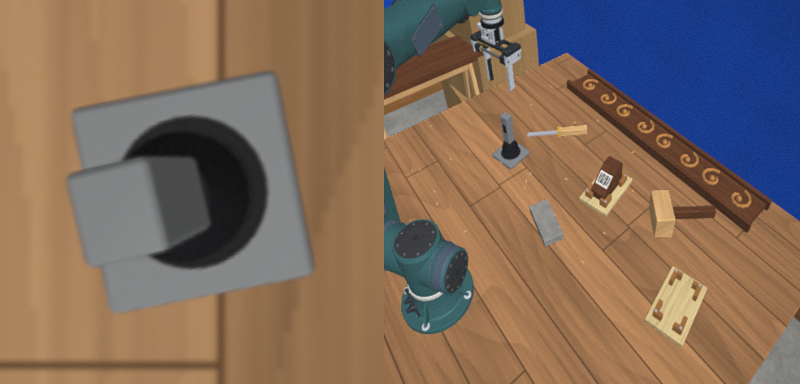

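The scanner stands upright in the middle of its dock, the corbel sits in jig A with its label to the front, and the other tools have not moved. The gripper is clear of everything.

```bash
python3 -c "
from bench import robot
print(robot.close_job())"
```

```text
the job is handed in; nothing more can be done
None
```

The corbel is seated square in the nearer jig with its label to the front, the label was scanned from 80 mm for over 2 s, and the scanner is back upright in the middle of its dock; I handed the job in at about 28 s, and no verdict came back.

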